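# Draw a roller shaft from its storage tube

## Task

Pull the thick shaft straight out of its storage tube and lay it in the white foam cradle, resting in both V notches and roughly centred along its length. Lower it into the notches before letting go, and leave the thin rod where it is in its tube.

Things in the scene. Friction and masses are not known exactly. Their poses are not given: they have to be found in the camera images.
- shaft: the thick shaft: plain bright aluminium cylinder, 18 mm diameter, 260 mm long, about 0.1 kg. It starts lying loosely in one of the two tubes of the rack, with 90 to 115 mm of its length sticking out of the mouth and nothing holding it but its weight. Origin at its middle, on its axis; y along its axis, +y towards the end that is inside the tube (the free end is at y = -130 mm). It may roll about y.
- thin_rod: the other rod, in the other tube: same aluminium and same 260 mm length but only 8 mm diameter. Origin at its middle, y along its axis as for the shaft.
- rack: fixed steel rack holding two grey horizontal tubes side by side, with black caps on the closed far ends. Origin on the bench under the middle of the rack. Tubes run along y and are open at the -y end only: mouths at y = -85 mm, inside floor at y = +79 mm; tube axes at x = -50 and x = +50 mm, 95 mm above the bench; bore 30 mm, outside 38 mm. Either rod may be in either tube.
- cradle: fixed white foam cradle of two equal V-notched blocks on a 10 mm thick base. Origin on the bench under its middle; the shaft is to lie along y. Blocks are 112 mm wide in x, 24 mm thick, centred at y = -40 and y = +40 mm, 66 mm high; each V has 45 degree sides, is 72 mm wide at the top, and has its bottom at z = 30 mm, so the resting shaft's axis is about 43 mm above the bench, at x = 0. The base reaches to y = -65 and +65 mm; beyond that is bare bench.
There are look-alikes about, which are no part of the job. What is meant by the cradle is not red, and is the smaller of those in its own colour.

How it is judged:
On the way, in this order (a step that is already met when the one before it is completed fails the run):
1. the shaft is drawn wholly clear of the tube's mouth (y of shaft in the frame of rack below -0.215 m), for 0.1 s.
2. the shaft is lowered into the notches while still held (axis within about 30 mm of its resting height) (horizontal distance between shaft and cradle below 0.045 m and height (world z) of shaft below 0.073 m and contact force between the fingers and shaft above 1 N), for 0.1 s.
At the end, for the whole second after the job is handed in: The thick shaft lies at rest in both V notches (axis within 12 mm sideways and 10 mm in height of its resting place, within 10 degrees of the cradle's length), its middle within 30 mm of the cradle's middle along its length; the thin rod is within 30 mm of where it began (x of shaft in the frame of cradle between -0.012 and 0.012 m and y of shaft in the frame of cradle between -0.03 and 0.03 m and z of shaft in the frame of cradle between 0.035 and 0.053 m and angle between the y axis of shaft and the y axis of cradle, either way round below 0.17 rad and linear speed of shaft below 0.03 m/s and distance of thin_rod from where it was at the start of the episode below 0.03 m); the robot touches nothing.
It fails at once if the thin rod is moved more than 30 mm (distance of thin_rod from where it was at the start of the episode above 0.03 m).
It also fails if it takes over 43 s, if anything falls off the work surface, if the arm or the gripper's body presses on something with over 40 N, if the wrist force passes 120 N, or if a joint passes its speed limit or range.

## Robot

A 6-joint arm with a two-finger parallel gripper is mounted at the origin on the work surface. World frame = base frame: x ahead of the robot, y to its left, z up, the work surface at z = 0. Lengths are in m, angles in rad, forces in N, time in s.
With the tool pointing down it reaches from about 0.275 to 0.725 m from the base axis. Payload 5.6 kg.
Tool frame: the origin (TCP) lies at the very end of the fingers, on their centre line; the grasp point (between the pads) lies 19 mm behind it; z points along the fingers, y is the direction in which the jaws open and shut (so a half turn about z gives the same grasp; the last joint's range is limited). The gripper opens to 85 mm and grips with 20 to 120 N. Pads are 22 mm wide; open, the fingers measure 114 mm over their backs; the gripper's body (76 mm by 85 mm) begins 54 mm behind the grasp point. The pads swing forward as they close: fully open they stand 13 mm farther back than shut.
Start: joints at [-0.834, 0.255, 0.108, 0, -1.424, -0.285], TCP at [0.24, -0.495, 0.231] pointing down, gripper open.
Joint ranges: [-2.95, 2.95], [-1.21, 1.97], [-1.09, 1.5], [-2.87, 1.71], [-2.94, -0.07], [-3.05, 3.05]. Speed limits (rad/s): [2.57, 2.57, 3.14, 3.14, 3.14, 3.14].

## Interface

Orientations are given as a rotation vector (axis times angle).
In Python, from station import * gives the robot as it stands. Calls block until the motion is done:
- move_pose(position, orientation): joint-space move of the TCP to a pose.
- servo_line(position, max_speed=0.15, rot=None): straight line of the TCP; rot=None keeps the orientation; max_speed is the mean speed in m/s.
- movej(angles): joint-space move.
- open_jaws() and close_gripper(force=None): open the fingers fully, or close them until they stop; force is the grip in N (None keeps the last).
- dwell(seconds).
- solve_ik(position, orientation): joint angles nearest the present ones, or None.
- state(): the state.
- grab_frame(name): name is "side" or "top" or "wrist"; returns (picture, depth): 480x640x3 uint8, red, green, blue; 480x640 float32, m along the optical axis (not along the pixel's ray), 0 where there is no reading.
- camera_info(name): a dict with "camera_matrix" (3x3 intrinsics, pixels), "origin" and "rotation" of the camera in the world; the wrist camera has in their place "T_tool_cam" (4x4, takes a point from camera to tool coordinates, whose origin is the TCP and whose axes are the flange's). Camera axes: x right, y down, z forward; pixel columns grow to the right and rows downward; lengths in m; the calibration is good to about 2 mm. A picture is of the moment at which its call begins: read the wrist's pose just before it. camera_info takes no time and is no camera call.
A pose or a line that the arm cannot do raises IKError and nothing moves.
- sign_off(): hands the job in, once; it reports no verdict.
The state is a dict: "time_s": time; "joint_positions": joint angles; "joint_velocities": joint speeds; "joint_torque": joint torques, N m; "tool_pos": TCP position; "tool_rot": TCP orientation; "force": force on the tool from outside, world axes, zero at the start; "wrist_torque": the same for the moment, N m; "gripper_width": opening from 0.0 (shut) to 1.0 (fully open).
Only numpy, scipy, OpenCV 4.12 (cv2) and the standard library are available. Lean on these libraries where they do the work, as an engineer would, in place of code of your own. Each camera call takes 0.05 s, during which the arm holds its last target. There are 200 camera calls.

## Working session

There is one attempt and no reset: what is moved stays moved. The work goes in short steps, each a Python script; the robot and the scene stay as the last script left them, time stands still between calls to the robot, and variables do not carry over. Pictures are saved under pics/ and viewed, about 8 in all and at most 12, crops included, and the job is handed in when it is done.

```bash
mkdir -p pics
cat > h.py <<'E'
from station import *
import numpy as np, cv2
def snap(name,fn):
    s=state(); im,d=grab_frame(name); c=camera_info(name)
    K=np.array(c["camera_matrix"])
    if name=="wrist":
        T=np.eye(4);T[:3,:3]=cv2.Rodrigues(np.array(s["tool_rot"],float))[0];T[:3,3]=s["tool_pos"];T=T@np.array(c["T_tool_cam"])
    else:
        T=np.eye(4);T[:3,:3]=np.array(c["rotation"]);T[:3,3]=c["origin"]
    cv2.imwrite("pics/"+fn+".png",im[:,:,::-1]); np.savez("pics/"+fn+".npz",d=d,K=K,T=T)
    return im,d
def px(fn,pts,z=None):
    f=np.load("pics/"+fn+".npz");o=[]
    for u,v in pts:
        w=f['d'][v-1:v+2,u-1:u+2];w=w[w>0]; dd=np.median(w) if w.size else np.nan
        p=np.linalg.inv(f['K'])@[u,v,1]
        o.append((f['T']@np.r_[p*dd,1])[:3])
    return np.array(o)
E
python3 - <<'E'
from h import *
snap("top","top0");snap("side","side0")
s=state();print(s);print(camera_info("top")["origin"],camera_info("side")["origin"])
E
```

```text
{'time_s': 0.1, 'joint_positions': array([-8.34400535e-01,  2.55709925e-01,  1.07133312e-01, -4.10097277e-04,
       -1.42387041e+00, -2.84568412e-01]), 'joint_velocities': array([-0.00137451, -0.00124712,  0.00306547,  0.00066869,  0.00012712,
        0.00163567]), 'joint_torque': array([-3.16358892e-03, -3.87602592e+01,  2.38473594e+01,  5.37803605e+00,
       -3.84493003e-03,  4.84006819e-06]), 'tool_pos': array([ 0.23998132, -0.49440585,  0.23047615]), 'tool_rot': array([ 7.03513076e-01, -3.06134341e+00, -2.57328540e-03]), 'force': array([-0.43006931,  0.96383945, -0.51343248]), 'wrist_torque': array([-0.03744697,  0.00500956, -0.02960582]), 'gripper_width': 0.9994116577192256}
[ 0.35222302 -0.03561428  1.09453054] [0.10197288 0.73911379 0.87831361]
```

View pics/top0.png

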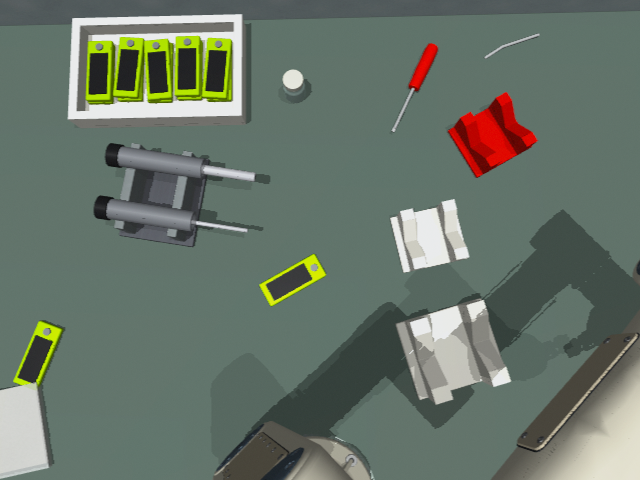

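View pics/side0.png

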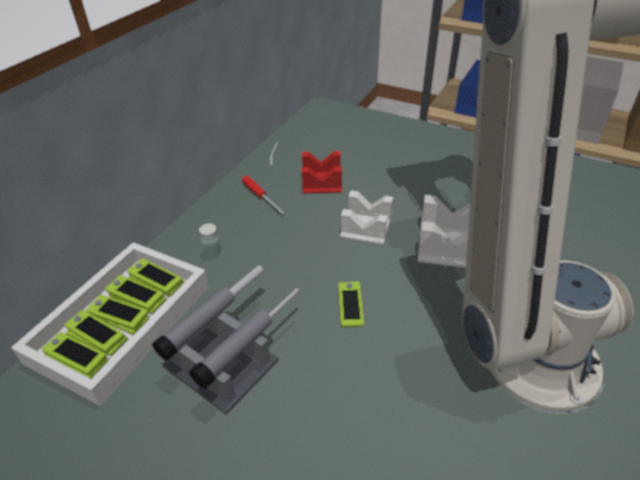

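Top picture: the cradle candidates are red (492,137), small white (429,237) and larger white (453,350). By the description it is the small white one. The rod candidates are the thick one in the upper tube (229,172) and the thin one in the lower tube (220,226). The thick one is the shaft. I'll check both choices in one crop.

Run:
```python
from h import *
im=cv2.imread("pics/top0.png")
a=cv2.resize(im[135:255,90:285],None,fx=4,fy=4,interpolation=cv2.INTER_CUBIC)[:, :]
b=cv2.resize(im[190:280,380:480],None,fx=4,fy=4,interpolation=cv2.INTER_CUBIC)
o=np.zeros((600,800,3),np.uint8); 
a=cv2.resize(im[140:250,90:275],None,fx=3,fy=3,interpolation=cv2.INTER_CUBIC); b=cv2.resize(im[195:275,385:475],None,fx=3,fy=3,interpolation=cv2.INTER_CUBIC)
o[:330,:555]=a; o[340:580,:270]=b; cv2.imwrite("pics/crop.png",o)
f=np.load("pics/top0.npz"); print(f['T'],f['K'])
print(px("top0",[(210,171),(225,173),(240,175),(250,177),(215,226),(235,228),(130,157),(160,161),(190,166),(140,210),(180,216),(429,237)]).round(4))
```

```text
[[-2.12707996  2.16532682 -0.12626902  0.35222302]
 [-2.12707996  2.16532682 -0.12626902 -0.03561428]
 [-2.12707996  2.16532682 -0.12626902  1.09453054]
 [ 0.          0.          0.          1.        ]] [[556.20566764   0.         320.90770448]
 [  0.         556.20566764 233.53048712]
 [  0.           0.           1.        ]]
[[ 0.4079  0.0201  1.1503]
 [ 0.3572 -0.0306  1.0995]
 [ 0.3065 -0.0813  1.0488]
 [ 0.2754 -0.1124  1.0177]
 [ 0.6068  0.219   1.3491]
 [ 0.5365  0.1487  1.2788]
 [ 0.6621  0.2743  1.4044]
 [ 0.5618  0.1739  1.3041]
 [ 0.4648  0.0769  1.2071]
 [ 0.8265  0.4386  1.5688]
 [ 0.6963  0.3084  1.4386]
 [-0.2208 -0.6087  0.5215]]
```

View pics/crop.png

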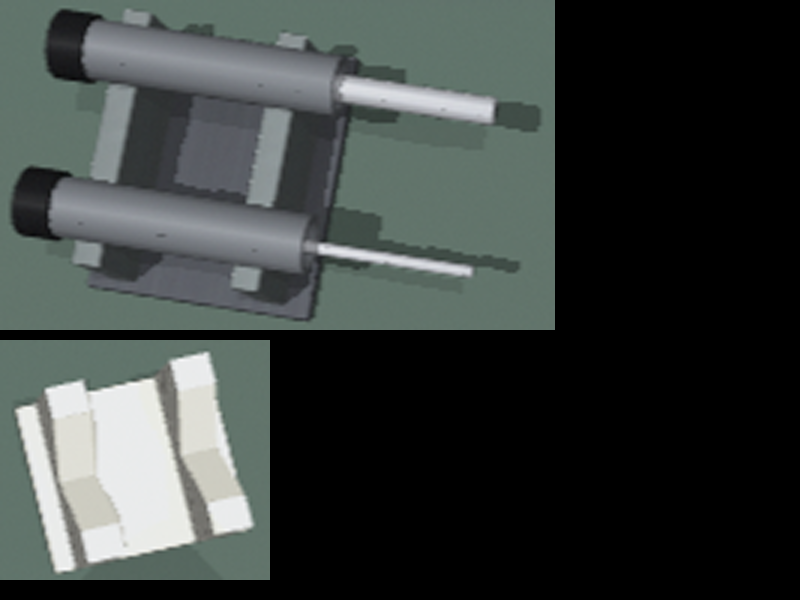

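```bash
python3 - <<'E'
s=open('h.py').read()
s=s.replace('T[:3,:3]=np.array(c["rotation"]);','T[:3,:3]=cv2.Rodrigues(np.array(c["rotation"],float))[0] if np.size(c["rotation"])==3 else np.array(c["rotation"]);')
s+='''
def ray(fn,pts,z):
    f=np.load("pics/"+fn+".npz");o=[]
    for u,v in pts:
        r=f['T'][:3,:3]@np.linalg.inv(f['K'])@[u,v,1]; c=f['T'][:3,3]
        o.append(c+r*(z-c[2])/r[2])
    return np.array(o)
'''
open('h.py','w').write(s)
E
python3 - <<'E'
from h import *
np.set_printoptions(suppress=True,precision=4)
c=camera_info("top");f=dict(np.load("pics/top0.npz"));T=np.eye(4);T[:3,:3]=cv2.Rodrigues(np.array(c["rotation"],float))[0];T[:3,3]=c["origin"]
f['T']=T;np.savez("pics/top0.npz",**f)
A=lambda p:[(90+x/3,140+y/3) for x,y in p]; B=lambda p:[(385+x/3,195+(y-340)/3) for x,y in p]
# shaft points
P=A([(342,88),(380,94),(420,99),(460,105),(480,108)])
print("shaft depth",px("top0",[(round(u),round(v)) for u,v in P]))
print("shaft end, start",ray("top0",A([(342,88),(493,110)]),0.089))
print("thin",ray("top0",A([(318,249),(470,271)]),0.084))
print("tube axes top depth",px("top0",[(130,157),(160,161),(190,166),(120,211),(150,215),(180,220)]))
print("tubes ray",ray("top0",A([(338,83),(308,246)]),0.1),ray("top0",A([(90,50),(55,207)]),0.1))
Q=[[(47,388),(82,380),(90,412),(56,419)],[(80,530),(117,525),(125,553),(90,562)],[(170,362),(208,352),(215,383),(180,392)],[(210,505),(245,497),(253,525),(215,536)]]
q=np.array([ray("top0",B(k),0.066).mean(0) for k in Q]);print(q)
m1=(q[0]+q[1])/2;m2=(q[2]+q[3])/2
print("widths",np.linalg.norm(q[0]-q[1]),"sp",np.linalg.norm(m1-m2),"centre",(m1+m2)/2,"dir",np.degrees(np.arctan2(*(m1-m2)[1::-1])), "perp",np.degrees(np.arctan2(*(q[0]+q[2]-q[1]-q[3])[1::-1])))
print("depth cradle",px("top0",[(round(u),round(v)) for u,v in B([(68,400),(103,545),(193,372),(230,515),(70,478),(195,455)])]))
for x in [(0.45,0.1),(0.55,0.1)]: pass
E
```

```text
shaft depth [[0.6089 0.1913 0.0973]
 [0.6045 0.1672 0.0975]
 [0.6003 0.1432 0.0976]
 [0.5958 0.1191 0.0985]
 [0.5939 0.1063 0.0976]]
shaft end, start [[0.6104 0.1932 0.089 ]
 [0.5945 0.0995 0.089 ]]
thin [[0.5105 0.208  0.084 ]
 [0.4951 0.1144 0.084 ]]
tube axes top depth [[0.6297 0.3229 0.1142]
 [0.6218 0.2686 0.1118]
 [0.6108 0.2132 0.1135]
 [0.5304 0.3384 0.1135]
 [0.522  0.284  0.1136]
 [0.5121 0.23   0.1124]]
tubes ray [[0.6107 0.1932 0.1   ]
 [0.51   0.2103 0.1   ]] [[0.6348 0.3467 0.1   ]
 [0.537  0.3651 0.1   ]]
[[ 0.521  -0.185   0.066 ]
 [ 0.4316 -0.2027  0.066 ]
 [ 0.5369 -0.2631  0.066 ]
 [ 0.4467 -0.2819  0.066 ]]
widths 0.09118493040293302 sp 0.08015875144660904 centre [ 0.484  -0.2332  0.066 ] dir 101.13524603047064 perp 11.489768120228243
depth cradle [[ 0.5211 -0.1853  0.0646]
 [ 0.4307 -0.2021  0.0657]
 [ 0.5364 -0.2622  0.0664]
 [ 0.4477 -0.2821  0.0661]
 [ 0.476  -0.1884  0.0308]
 [ 0.4896 -0.2688  0.0337]]
```

The crop confirms both choices. The thick shaft is in the upper tube, with its free end at crop (493,110). The small white cradle is intact, with V bottoms near crop (70,478) and (195,455). I'll go above the grasp point and take a wrist look.

```bash
cat >> h.py <<'E'
def rot(shaft_deg,sgn=1):
    a=np.radians(shaft_deg); x=sgn*np.array([np.cos(a),np.sin(a),0]); z=np.array([0,0,-1.]); y=np.cross(z,x)
    return cv2.Rodrigues(np.c_[x,y,z])[0].ravel()
E
python3 - <<'E'
from h import *
np.set_printoptions(suppress=True,precision=4)
for s in (1,-1):
    print(s,solve_ik([.603,.154,.2],rot(80.3,s)),solve_ik([.499,-.307,.05],rot(101.3,s)))
best=min((1,-1),key=lambda s:abs(solve_ik([.603,.154,.2],rot(80.3,s))[5]))
print(best)
move_pose([.603,.154,.19],rot(80.3,best))
im,d=snap("wrist","w1"); print(state()['tool_pos'],state()['time_s'],state()['joint_positions'])
E
```

```text
1 [ 0.5008  0.4093  0.2494  0.     -1.4109  2.4715] [-0.2849  0.4405 -0.1025  0.     -1.0278 -2.6595]
-1 [ 0.5008  0.4093  0.2494  0.     -1.4109 -0.6701] [-0.2849  0.4405 -0.1025  0.     -1.0278  0.4821]
-1
[0.6032 0.1532 0.1902] 2.7833 [ 0.4994  0.4124  0.2292  0.0001 -1.3874 -0.67  ]
```

View pics/w1.png

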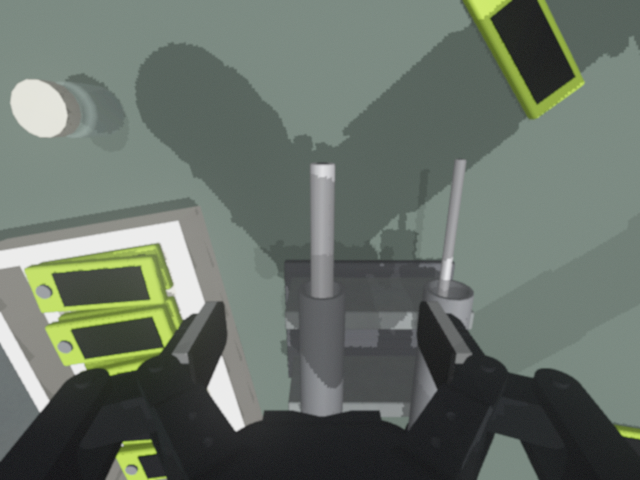

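The wrist view shows the shaft centred between the fingers. Its free end is at (322,164) and the tube mouth at (322,292), with the thin rod well off to the right at (455,220).

Run:
```python
from h import *
np.set_printoptions(suppress=True,precision=4)
p=px("w1",[(323,172),(322,200),(322,230),(322,260),(322,280)]);print(p)
print("end",ray("w1",[(322,164)],.0975),"mouth",ray("w1",[(322,291)],.098))
print(np.degrees(np.arctan2(p[-1,1]-p[0,1],p[-1,0]-p[0,0])))
```

```text
[[0.5943 0.1043 0.0982]
 [0.5983 0.1237 0.0983]
 [0.6021 0.1458 0.0982]
 [0.6062 0.1694 0.0981]
 [0.609  0.1858 0.0983]]
end [[0.5941 0.0989 0.0975]] mouth [[0.6106 0.1953 0.098 ]]
79.80785098625911
```

Run:
```python
from h import *
np.set_printoptions(suppress=True,precision=4)
R=rot(80.0,-1); g=np.array([.6034,.1531,.0685]); u=np.array([np.cos(np.radians(80)),np.sin(np.radians(80)),0])
servo_line([g[0],g[1],.12],.12,rot=R); servo_line(g,.08)
f0=state()['force']
close_gripper(80); dwell(.3); s=state();print(s['gripper_width'],s['force']-f0,s['tool_pos'],s['time_s'])
servo_line(g+[0,0,.004],.03); print(state()['force']-f0)
servo_line(g-.02*u+[0,0,.004],.04); s=state();print(s['gripper_width'],s['force']-f0)
snap("wrist","w2");snap("top","top2")
print(px("w2",[(322,u) for u in (170,200,230,260,280)]))
```

```text
0.1875979809624701 [0.0002 0.0483 2.2867] [0.6034 0.1531 0.0686] 5.2583
[ 0.6153  0.2995 -0.8372]
0.18366624215505306 [ 0.1233 -0.0103 -0.9919]
[[0.591  0.0804 0.0001]
 [0.5907 0.0789 0.0921]
 [0.5922 0.0871 0.1028]
 [0.5942 0.0987 0.1021]
 [0.5956 0.1066 0.102 ]]
```

View pics/w2.png

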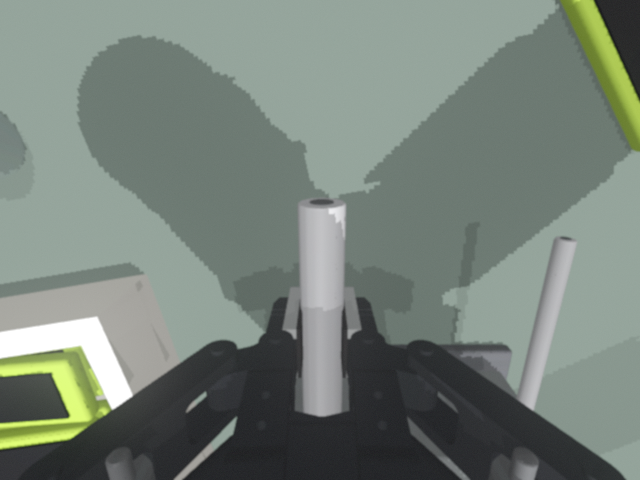

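The grip is good: shaft level, free end at (322,203), about 55 mm beyond the grip. Next I'll pull it out and carry it over the cradle.

Run:
```python
from h import *
np.set_printoptions(suppress=True,precision=4)
g=np.array([.6034,.1531,.0725]); u=np.array([np.cos(np.radians(80)),np.sin(np.radians(80)),0])
servo_line(g-.20*u,.1); dwell(.15); s=state(); print(s['gripper_width'],s['force'],s['time_s'])
servo_line(g-.20*u+[0,0,.06],.12)
servo_line([.4987,-.3068,.135],.12,rot=rot(101.3,-1)); dwell(.4)
s=state(); print(s['gripper_width'],s['tool_pos'],s['time_s'])
snap("top","top3"); snap("wrist","w3"); snap("side","side3")
im=cv2.imread("pics/top3.png"); cv2.imwrite("pics/c3.png",cv2.resize(im[150:350,330:560],None,fx=3,fy=3,interpolation=cv2.INTER_CUBIC))
```

```text
0.18421695930684379 [-0.6968 -0.2518 -1.6505] 8.3917
0.18638301418099834 [ 0.4988 -0.3067  0.135 ] 11.8583
```

View pics/c3.png

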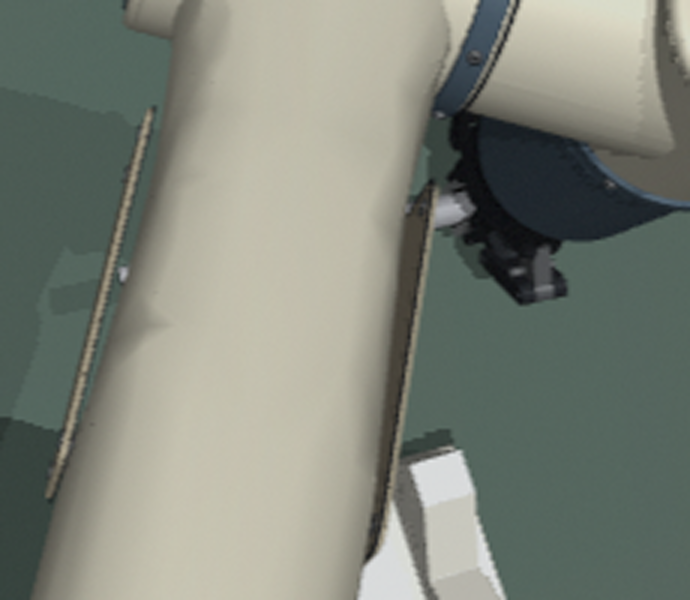

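View pics/side3.png

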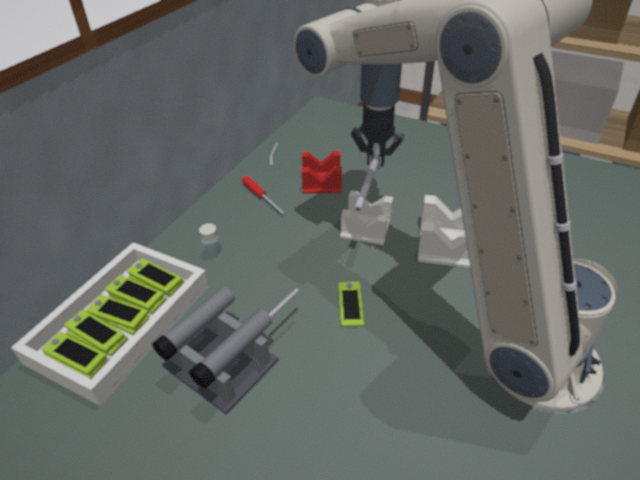

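In the side picture the shaft is held over the small white cradle, running from (375,158) to (361,205), and the thin rod is still in its tube. The top view is blocked by the arm, so I'll get the shaft's tilt and line from the side depth.

Run:
```python
from h import *
np.set_printoptions(suppress=True,precision=4)
print(px("side3",[(373,166),(370,176),(367,185),(364,195),(362,203)]))
print("block tops", px("side3",[(388,200),(354,196)]))
```

```text
[[ 0.4878 -0.2651  0.1619]
 [ 0.4774 -0.2218  0.1625]
 [ 0.4698 -0.1864  0.1614]
 [ 0.4616 -0.1503  0.1593]
 [ 0.4543 -0.1226  0.1578]]
block tops [[ 0.4445 -0.2734  0.0657]
 [ 0.5303 -0.2515  0.0651]]
```

Run:
```python
import cv2
im=cv2.imread("pics/side3.png"); cv2.imwrite("pics/s3c.png",cv2.resize(im[120:260,310:430],None,fx=4,fy=4,interpolation=cv2.INTER_CUBIC))
```

```text
(no output)
```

View pics/s3c.png

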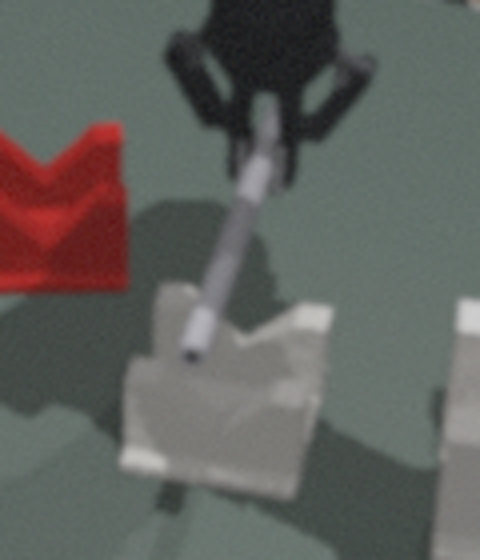

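The shaft is lined up over the V notches within a few mm, with the tail drooping about 1.5°. I'll lower it with a force watch.

Run:
```python
from h import *
np.set_printoptions(suppress=True,precision=4)
p=np.array([.4987,-.3068,.0]); 
f0=state()['force']
servo_line(p+[0,0,.05],.1); dwell(.1); print(state()['force']-f0)
for z in np.arange(.036,.0205,-.0015):
    servo_line(p+[0,0,z],.03); dwell(.1); s=state(); f=s['force']-f0; print(round(z,4),f,s['gripper_width'],s['time_s'])
    if np.linalg.norm(f)>5: break
snap("side","side4"); print(px("side4",[(388,200)]))
im=cv2.imread("pics/side4.png"); cv2.imwrite("pics/s4c.png",cv2.resize(im[120:260,310:430],None,fx=4,fy=4,interpolation=cv2.INTER_CUBIC))
```

```text
[-0.3188  0.0665  0.8739]
0.036 [ 0.8923 -0.6816  0.1823] 0.18826565598161327 13.825
0.0345 [-0.2487 -0.037   0.997 ] 0.18742697618308327 14.175
0.033 [-0.4391 -0.9188  0.5115] 0.1835598461894756 14.525
0.0315 [ 0.4762 -1.0758 -0.7024] 0.1856434466770659 14.875
0.03 [-0.1917 -0.4575 -0.0643] 0.1828530104593648 15.225
0.0285 [-0.2757 -0.0913  0.1218] 0.1834442963187335 15.575
0.027 [-0.4674 -0.9698 -0.0415] 0.1845481763558092 15.925
0.0255 [ 0.4633 -0.1746  0.025 ] 0.1847896848127614 16.275
0.024 [-0.2494 -1.4506 -0.1561] 0.1866482780272266 16.625
0.0225 [ 1.1123 -0.553   1.1478] 0.1818359557291052 16.975
0.021 [3.0568 0.5309 5.4218] 0.18711582921065098 17.325
[[ 0.4451 -0.2752  0.0643]]
```

View pics/s4c.png

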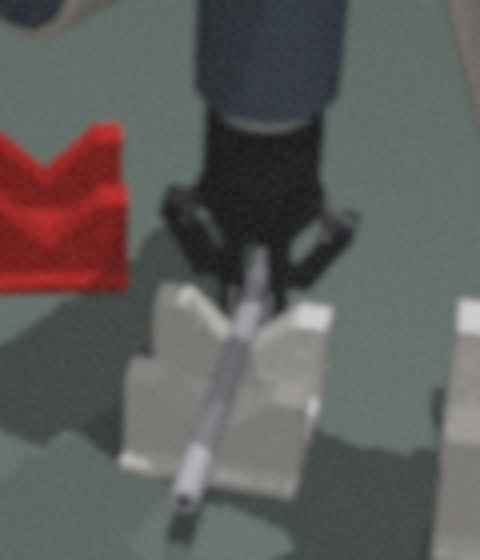

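The shaft sits in both Vs, with contact at the expected height. I'll release, retract and check.

Run:
```python
from h import *
np.set_printoptions(suppress=True,precision=4)
open_jaws(); dwell(.3)
servo_line([.4987,-.3068,.2],.12)
j=state()['joint_positions'].copy(); j[0]-=0.75; movej(j); dwell(.5)
print(state()['time_s'])
snap("top","top5")
im=cv2.imread("pics/top5.png"); cv2.imwrite("pics/c5.png",cv2.resize(im[140:300,90:500],None,fx=1.95,fy=1.95,interpolation=cv2.INTER_CUBIC))
```

```text
22.075
```

View pics/c5.png

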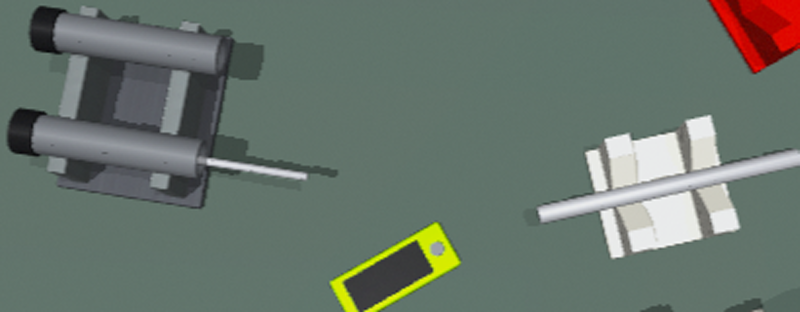

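The crop shows the shaft across both notches, with its left end at crop (540,215). The thin rod's tip is unmoved at (305,176). Now a numeric check.

Run:
```python
from h import *
np.set_printoptions(suppress=True,precision=4)
f=np.load("pics/top5.npz")
d=f['d'];K=f['K'];T=f['T']
v,u=np.mgrid[150:300,340:560]; D=d[150:300,340:560]
X=np.stack([(u-K[0,2])/K[0,0]*D,(v-K[1,2])/K[1,1]*D,D],-1)@T[:3,:3].T+T[:3,3]
X=X[D>0]; a=np.radians(101.3);y=np.array([np.cos(a),np.sin(a)]);x=np.array([y[1],-y[0]])
r=X[:,:2]-[.484,-.2332]; lx=r@x; ly=r@y
m=(abs(lx)<.025)&(X[:,2]>.045)&(X[:,2]<.06)&(abs(ly)<.15)&((abs(ly)<.026)|(abs(ly)>.055))
print("along",ly[m].min(),ly[m].max(),"x fit",np.polyfit(ly[m],lx[m],1),"z top",np.percentile(X[m,2],90))
for lo,hi in((-.13,-.06),(.06,.13)):
    k=m&(ly>lo)&(ly<hi);print(np.median(lx[k]),np.percentile(X[k,2],90))
print("thin",ray("top5",[(90+305/1.95,140+176/1.95)],.084), "force",state()['force'])
```

```text
along -0.13012133618411018 0.13041721370500636 x fit [-0.0077  0.0011] z top 0.052655557047569745
0.0018276456412567549 0.052352597712252584
0.00026845388590178833 0.052720189179768395
thin [[0.4952 0.1148 0.084 ]] force [0.4352 0.3848 0.459 ]
```

```bash
python3 -c "
from h import *
print(sign_off())"
```

```text
the job is handed in; nothing more can be done
None
```

I pulled the thick shaft straight out of its tube, lowered it while gripped into both V notches of the small white cradle, let go and handed the job in. It had used about 22 s of the 43 s at the last check. sign_off gave no verdict, as expected.

- **Shaft:** centred within about 1 mm along its length and about 1 mm sideways, less than 1° off the cradle's line. Its axis is about 43.6 mm above the bench, so it is lying level.
- **Thin rod:** its tip measures within 1 mm of where it started.
- **Robot:** clear of everything, with only noise-level force at the wrist.

None of my checks failed. The only disagreement was before lowering: a rough side-camera fit put the shaft about 2° off the cradle's line, and the final top-camera measurement did not bear that out. The top view was blocked by the arm during the carry, so I used the side view there instead.

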